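# Refit the sprung guard bar on the drinks cart

### The arm

A 7-joint arm with a two-finger parallel gripper is mounted at the origin on the work surface. World frame = base frame: x ahead of the robot, y to its left, z up, the work surface at z = 0. Lengths are in m, angles in rad, forces in N, time in s.
With the tool pointing down it reaches from about 0.4 to 0.9 m from the base axis. Payload 5.6 kg.
Tool frame: the origin (TCP) lies on the centre line of the jaws, within the pads' length; the fingertips stand ahead of it and the grasp point (between the pads) lies 2 mm behind it (env.tips_ahead is the z of the fingertips in the tool frame, in m); z points along the fingers, y is the direction in which the jaws open and shut (so a half turn about z gives the same grasp; the last joint's range is limited). The gripper opens to 92 mm and grips with 3 to 60 N. Pads are 20 mm wide; open, the fingers measure 128 mm over their backs; the gripper's body (75 mm by 189 mm) begins 69 mm behind the grasp point.
Start: joints at [1.071, 0.468, -0.012, 1.603, 0.006, 1.071, -0.056], TCP at [0.287, -0.583, 0.232] pointing down, gripper open.
Joint ranges: [-2.53, 2.53], [-0.31, 2.02], [-1.57, 1.55], [0.28, 2.44], [-1.29, 4.43], [0.15, 1.84], [-2.92, 2.92]. Speed limits (rad/s): [2.57, 2.57, 3.14, 3.14, 3.14, 3.14, 3.14].

### API

Orientations are given as a unit quaternion [x, y, z, w].
In Python, from cell import sense, eyes, ticket, env gives the robot as it stands.
- The arm moves only by the tool play_rows, never from a script. Its argument "plan" is a list of rows, each a list of 7 numbers: the turn, a rotation vector about the world's x, y, z in degrees, then the shift along the world's x, y, z in mm, then the closure, from 0 (fully open) to 1 (shut). A call has 1 to 5 rows; each row is the pose to reach, as a shift and turn from the pose measured when the call began; what a row does not reach only later rows make up. A row lasts 1/10 s, in which the tool goes at most 50 mm and 8.59 degrees, less where a joint would pass 70% of its speed; a pose out of reach is approached as far as the arm can. A call with a gripper value outside its range is refused whole. The fingers move at their own pace and stop on an object; "grip_force" is the grip in N (left out, the last holds). Time passes only in rows, so rows that repeat a pose let the fingers close. It gives the time, the measured TCP pose, the force and the opening at its end, in the units of the state.
- sense(): the state, without advancing time (a new reading comes with each control period).
- eyes.capture(name): name is "scene" or "top" or "wrist"; returns the picture (400x640x3 uint8, blue, green, red); there is no depth.
- eyes.camera_model(name): a dict with "fovy" (degrees; the focal length in pixels is half the picture's height over the tangent of half this angle, whatever the lens; pixels are square), "cx", "cy" (the principal point, pixels), "world_from_camera" (4x4, takes a point from camera to world coordinates). Camera axes: x right, y up, looking along -z (the intrinsics and any distortion apply to the point x, -y, -z); pixel columns grow to the right and rows downward; lengths in m; the calibration is good to about 2 mm. The wrist camera is an equidistant fisheye: a pixel r from the principal point sees the ray r / f radians off the axis. A picture is of the moment at which its call begins: read the wrist's pose just before it. camera_model takes no time and is no camera call; for the wrist camera it gives the pose at the moment of the call.
- ticket.finish_job(): hands the job in, once; it reports no verdict.
The state is a dict: "time": time; "qpos": joint angles; "joint_vel": joint speeds; "joint_torque": joint torques, N m; "tcp_pos": TCP position; "tool_rot": TCP orientation; "ft_force": force on the tool from outside, world axes, zero at the start; "moment": the same for the moment, N m; "finger_gap": opening from 0.0 (shut) to 1.0 (fully open).
Only numpy, scipy, OpenCV 4.12 (cv2) and the standard library are available. Lean on these libraries where they do the work, as an engineer would, in place of code of your own. Each camera call takes 0.05 s, during which the arm holds its last target. There are 200 camera calls.

### The job

The guard bar in front of the jars on the drinks cart has been taken out and lies on its wooden rest: lift it off and put it back between the two brass socket blocks of the black stand, squeezing in its sprung red nose so that it passes between the blocks and then letting it out gently until both ends sit fully home in the recesses. Ease the spring out rather than letting it snap, do not force the bar hard against the stand, and leave the jars, bottle and other things where they are.

Things in the scene. Friction and masses are not known exactly. Their poses are not given: they have to be found in the camera images.
- bar: Guard bar, loose, 0.15 to 0.25 kg: aluminium square tube 18 x 18 mm, 184 mm long. Origin on its axis at mid tube, x along the bar to the red nose, z up as it lies. Grip its blue middle, 48 mm long, between two rubber collars (24 mm square, 4 mm thick, 26 mm either side of the origin). Either end may go into either socket.
- stub_tip (a point): Tip of the fixed steel stub at the bar's -x end: 10 mm diameter, round end, sticks out 10 mm from the tube; 102 mm from the bar's origin. Axes as the bar's.
- nose_tip (a point): Tip of the sprung red nose at the bar's +x end: 10 mm diameter, round end, sticks out 30 mm from the tube when free (122 mm from the bar's origin). Axes as the bar's.
- nose (a joint): How far the sprung red nose is pushed into the bar, m: 0 free, 0.024 fully in (hard stop). Spring 0.8 N per mm, no preload. About 0.006 when the bar is fully home in both recesses.
- stand: Black steel stand, fixed: base plate 50 x 340 x 8 mm and two uprights at y = +-138 mm, each with a brass socket block clamped to its inner side. Origin at the centre of the underside, y from upright to upright, -x the open side towards the robot, z up. A fully seated bar lies along y at x = 0, its origin 7 mm off the middle towards its stub end; it may sag 2 mm below the recess centres.
- upright_l (a point): Centre of the top of the stand's +y upright, 130 mm above its underside. Its brass block is 28 mm wide (x), 32 high, 30 thick (y = 100 to 130 mm from the stand's middle); in the middle of its inner face is a square recess 14 x 14 mm, 9 mm deep. The recess centre lies 46 to 94 mm above the stand's underside, different each time and not measured: feel or look for it (block top 16 mm above it).
- upright_r (a point): Centre of the top of the stand's -y upright, 130 mm above its underside. Its block mirrors the other: inner faces 200 mm apart, recesses facing each other at x = 0, both always clamped at the same unmeasured height.
- rest: Wooden rest, fixed, in which the bar lies: base 60 x 160 x 8 mm and two notched supports 16 mm thick and 42 mm high at y = +-64 mm; the bar's axis lies 44 mm above its underside. Origin at the centre of the underside, y along the bar.
- jar0: Open glass jar, 62 mm diameter, 85 mm tall, loose, standing behind the stand; origin at the centre of its underside. Leave alone.
- jar1: A second such glass jar.
- jar2: A third such glass jar.
- bottle: Tall brown bottle, 80 mm diameter, 270 mm tall, red cap, at the left of the table; origin at the centre of its underside. Leave alone.
- syrup: Brown jar with a steel lid, 66 mm diameter, 100 mm tall, at the right of the table; origin at the centre of its underside. Leave alone.
- spoon: Spoon about 0.2 m long lying at the right of the table. Leave alone.

How it is judged:
By the outcome, as a careful person would: the job done as asked, in the order asked, and still so for the second after the job is handed in, with the robot touching nothing.
It also fails if it takes over 61 s, if anything falls off the work surface, if the arm or the gripper's body presses on something with over 40 N, if the wrist force passes 120 N, or if a joint passes its speed limit or range.

## Working session

There is one attempt and no reset: what is moved stays moved. The work goes in short steps, Python scripts to look and compute and a tool call to move; the robot and the scene stay as the last step left them, time stands still between calls to the robot, and variables do not carry over. Pictures are saved under pics/ and viewed, about 8 in all and at most 12, crops included, and the job is handed in when it is done.

Besides the shell and the picture viewer there is one more tool, called after "Call:" by a JSON object that holds its "api" and its "payload", one argument or row to a line. play_rows: Moves the arm, as the interface text tells. Its arguments: {"type":"object","properties":{"plan":{"type":"array","items":{"type":"array","items":{"type":"number"}}},"grip_force":{"type":"number"}},"required":["plan"]}

```bash
mkdir -p pics; ls; python3 - <<'E'
from cell import sense, eyes, ticket, env
import cv2
s=sense();print(s['time'],s['tcp_pos'],s['tool_rot'],s['finger_gap'],env.tips_ahead)
for n in ["scene","top"]:
    im=eyes.capture(n);cv2.imwrite(f"pics/{n}0.png",im);m=eyes.camera_model(n);print(n,m)
E
```

```text
pics
0.0 [ 0.28640068 -0.58288458  0.23064089] [ 9.74038127e-01  2.26382319e-01 -2.60101429e-04 -8.39516031e-04] 1.00271678398512 0.017
scene {'fovy': 53.29855706803279, 'cx': 314.3095198172985, 'cy': 197.47037252608678, 'world_from_camera': array([[ 0.16436823, -0.81565329,  0.55470064,  1.24681155],
       [ 0.98638416,  0.1328245 , -0.09697389, -0.11372259],
       [ 0.00541924,  0.56308735,  0.82637961,  1.08708231],
       [ 0.        ,  0.        ,  0.        ,  1.        ]])}
top {'fovy': 44.55108210530683, 'cx': 324.48828020145214, 'cy': 194.83593917591966, 'world_from_camera': array([[ 0.0127903 ,  0.99458792, -0.10310811,  0.42075175],
       [-0.99989139,  0.01347688,  0.00596498, -0.00724564],
       [ 0.00732227,  0.10302062,  0.99465227,  1.58256511],
       [ 0.        ,  0.        ,  0.        ,  1.        ]])}
```

```bash
python3 - <<'E'
import cv2
a=cv2.imread("pics/top0.png");cv2.imwrite("pics/top0b.png",cv2.resize(a,None,fx=1.25,fy=1.25,interpolation=cv2.INTER_CUBIC))
E
```

```text
(no output)
```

View pics/top0.png

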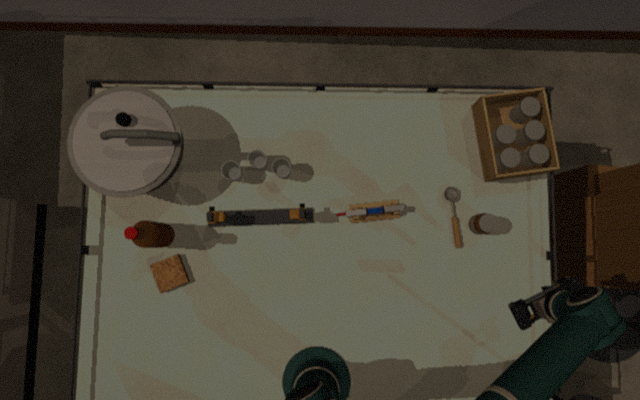

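View pics/scene0.png

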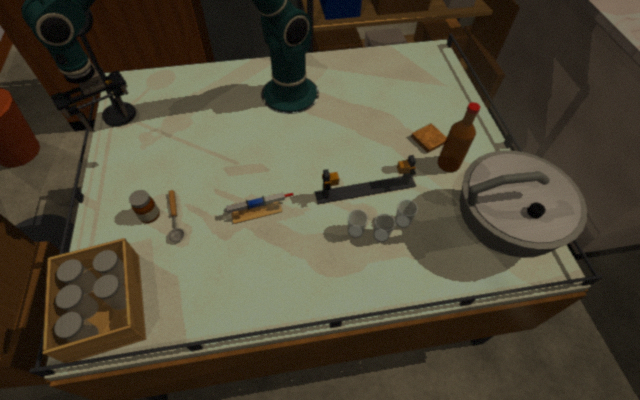

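Overall view: the stand is at about (208–313, 215) in the top picture, the bar at (335–412, 211) with its red nose at the left (+y), and the jars behind the stand. I'll enlarge both.

```bash
python3 - <<'E'
import cv2,numpy as np
a=cv2.imread("pics/top0.png")[190:235,200:430];b=cv2.imread("pics/scene0.png")[145:235,210:430]
f=lambda x,w:cv2.resize(x,None,fx=w,fy=w,interpolation=cv2.INTER_CUBIC)
A=f(a,3.4)[:,:780];B=f(b,3.5)[:,:780]
c=np.vstack([B[:, :770],np.zeros((6,770,3),np.uint8),A[:,:770]])
c=np.clip(c.astype(float)*1.7,0,255).astype(np.uint8);print(c.shape)
cv2.imwrite("pics/crop1.png",c)
E
```

```text
(474, 770, 3)
```

View pics/crop1.png

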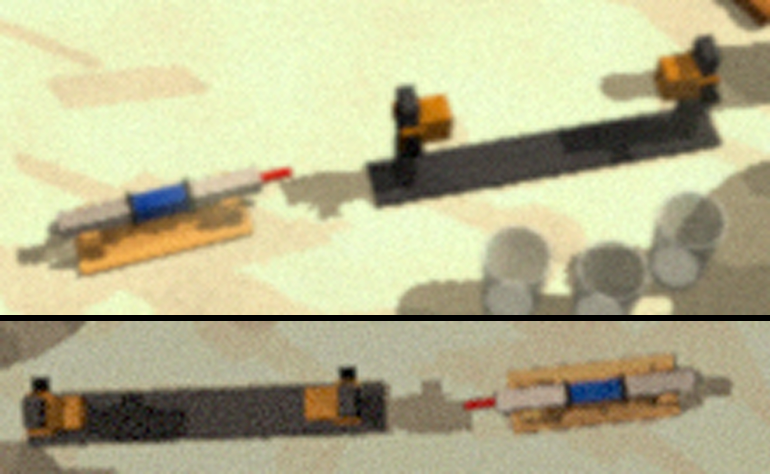

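Scene half: plate corners at (368,165), (378,207), (720,143) and blocks near (435,118) and (682,75). Top half: plate corners at (28,445), (387,430), (385,383), red nose tip at (465,407), blue middle at (596,391), tube end at (693,381).

```bash
cat > h.py <<'E'
import numpy as np
from cell import sense, eyes
def ray(m,u,v,fish=False):
    f=200/np.tan(np.radians(m['fovy'])/2); x,y=u-m['cx'],v-m['cy']
    if fish:
        r=np.hypot(x,y); t=r/f; d=np.array([np.sin(t)*x/r,-np.sin(t)*y/r,-np.cos(t)])
    else: d=np.array([x/f,-y/f,-1])
    T=m['world_from_camera']; return T[:3,3],T[:3,:3]@d
def atz(m,u,v,z,fish=False):
    o,d=ray(m,u,v,fish); return o+d*(z-o[2])/d[2]
def proj(m,p,fish=False):
    f=200/np.tan(np.radians(m['fovy'])/2); T=m['world_from_camera']; c=T[:3,:3].T@(np.asarray(p)-T[:3,3]); x,y,z=c[0],-c[1],-c[2]
    if fish:
        r=np.hypot(x,y); k=f*np.arctan2(r,z)/r
    else: k=f/z
    return np.array([m['cx']+k*x,m['cy']+k*y])
def tri(*rays):
    A=0;b=0
    for o,d in rays:
        d=d/np.linalg.norm(d);P=np.eye(3)-np.outer(d,d);A=A+P;b=b+P@o
    return np.linalg.solve(A,b)
E
python3 - <<'E'
from h import *
np.set_printoptions(precision=4,suppress=True)
S=eyes.camera_model('scene');T=eyes.camera_model('top')
t=lambda X,Y,z:atz(T,200+X/3.4,190+(Y-321)/3.4,z)
s=lambda X,Y,z:atz(S,210+X/3.5,145+Y/3.5,z)
for n,p in [('tipT',t(465,407,.044)),('blueT',t(596,391,.046)),('blueS',s(160,203,.046)),('tipS',s(291,174,.044)),('endT',t(693,381,.044)),
 ('T plate nearR',t(387,430,.004)),('farR',t(385,383,.004)),('nearL',t(28,445,.004)),
 ('S nearR(rob)',s(368,165,.008)),('farR',s(378,207,.004)),('farL',s(720,143,.004))]: print(n,p)
rt=lambda X,Y:ray(T,200+X/3.4,190+(Y-321)/3.4); rs=lambda X,Y:ray(S,210+X/3.5,145+Y/3.5)
print('uprR top',tri(rt(347,372),rs(405,90)),'uprL top',tri(rt(40,382),rs(706,42)))
# block tops at inner edge mid
print('blkR inner top',tri(rt(306,402),rs(447,103)),'blkL',tri(rt(83,412),rs(658,63)))
E
```

```text
tipT [ 0.5159 -0.056   0.044 ]
blueT [ 0.5322 -0.1774  0.046 ]
blueS [ 0.5392 -0.1759  0.046 ]
tipS [ 0.5254 -0.056   0.044 ]
endT [ 0.5429 -0.2679  0.044 ]
T plate nearR [0.4955 0.0166 0.004 ]
farR [0.5402 0.0192 0.004 ]
nearL [0.4768 0.3567 0.004 ]
S nearR(rob) [0.5019 0.0191 0.008 ]
farR [0.5476 0.0209 0.004 ]
farL [0.528  0.3575 0.004 ]
uprR top [0.5369 0.0466 0.1612] uprL top [0.5252 0.3118 0.1594]
blkR inner top [0.5146 0.0874 0.106 ] blkL [0.5028 0.2843 0.109 ]
```

Call:
{"api": "play_rows", "payload": {
  "plan": [
    [0,0,8,24,40,4,0],
    [0,0,16,48,80,8,0],
    [0,0,24,72,120,12,0],
    [0,0,32,96,160,16,0],
    [0,0,40,120,200,20,0]
  ],
  "grip_force": 50
}}

```text
time: 0.6
tcp_pos: [0.4069, -0.3811, 0.2506]
tool_rot: [0.836, 0.548, -0.001, -0.001]
ft_force: [0.7, -0.8, 0.7]
finger_gap: 1.0
```

Call:
{"api": "play_rows", "payload": {
  "plan": [
    [0,0,8,28,48,0,0],
    [0,0,16,52,90,0,0],
    [0,0,24,76,130,0,0],
    [0,0,31,100,170,0,0],
    [0,0,31,122,205,0,0]
  ]
}}

```text
time: 1.1
tcp_pos: [0.5297, -0.1733, 0.2506]
tool_rot: [0.658, 0.753, -0.001, -0.001]
ft_force: [-0.1, 0.5, -0.1]
finger_gap: 1.0
```

```bash
python3 - <<'E'
from h import *
import cv2,pickle
s=sense();print(s['time'],s['tcp_pos'],s['tool_rot'],s['qpos'])
m=eyes.camera_model('wrist');im=eyes.capture('wrist');print(m)
pickle.dump(m,open('m1.pkl','wb'));cv2.imwrite('pics/w1.png',im);cv2.imwrite('pics/w1b.png',cv2.resize(np.clip(im*1.6,0,255).astype(np.uint8),None,fx=1.25,fy=1.25))
E
```

```text
1.1 [ 0.52966196 -0.17330625  0.25057664] [ 6.57800061e-01  7.53191907e-01 -5.49348265e-04 -8.53711492e-04] [ 0.61286538  0.33458041 -0.43935726  1.7890235   0.16133952  1.05541522
  0.249744  ]
{'fovy': 65.70646984690485, 'cx': 316.9487419575302, 'cy': 198.00011431277667, 'world_from_camera': array([[ 0.99098533, -0.13021982, -0.03147827,  0.52036003],
       [ 0.13392922,  0.95711598,  0.256889  , -0.09988822],
       [-0.00332369, -0.25878909,  0.96592813,  0.40366128],
       [ 0.        ,  0.        ,  0.        ,  1.        ]])}
```

View pics/w1b.png

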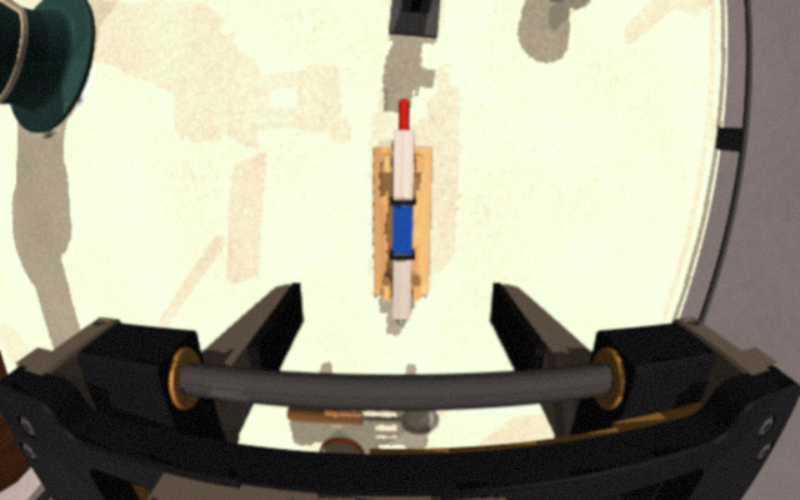

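The wrist picture shows the bar in its rest: nose tip (403,99), blue centre (402,228), stub end (401,322); the stand's near end is at the top edge.

```bash
python3 - <<'E'
from h import *
import pickle
np.set_printoptions(precision=4,suppress=True)
m=pickle.load(open('m1.pkl','rb'))
w=lambda u,v,z:atz(m,u/1.25,v/1.25,z,True)
a=w(403.5,99,.046);c=w(401,321,.046)
b=w(402,203,.05);d=w(401.5,254,.05)
print(a,b,d,c, np.linalg.norm(a-c),'mid',(b+d)/2)
v=a-c;print('heading',np.degrees(np.arctan2(v[1],v[0])))
print('plate end',w(390,32,.008),w(437,38,.008))
v=np.array(sense()['tool_rot']);print('tool y ang',np.degrees(2*np.arctan2(v[1],v[0]))-90)
T=eyes.camera_model('top')
for u,q in [(232,172),(258,160),(283,168)]: print(atz(T,u,q,.085))
E
```

```text
[ 0.5199 -0.0558  0.046 ] [ 0.5315 -0.1512  0.05  ] [ 0.5377 -0.1996  0.05  ] [ 0.5473 -0.2713  0.046 ] 0.2172926696784674 mid [ 0.5346 -0.1754  0.05  ]
heading 97.24090459437399
plate end [0.4967 0.0182 0.008 ] [0.5448 0.0187 0.008 ]
tool y ang 8.095796407150488
[0.6432 0.2709 0.085 ]
[0.6819 0.1915 0.085 ]
[0.6579 0.1134 0.085 ]
```

Call:
{"api": "play_rows", "payload": {
  "plan": [
    [0,0,-1,5,-3,-48,0.3],
    [0,0,-1,5,-3,-96,0.3],
    [0,0,-1,5,-3,-144,0.3],
    [0,0,-1,5,-3,-185,0.3],
    [0,0,-1,5,-3,-208,0.3]
  ]
}}

```text
time: 1.65
tcp_pos: [0.5356, -0.1687, 0.0391]
tool_rot: [0.662, 0.749, 0.001, -0.004]
ft_force: [-0.4, 0.2, -0.4]
finger_gap: 0.7
```

Call:
{"api": "play_rows", "payload": {
  "plan": [
    [0,0,0,0,0,0,0.6],
    [0,0,0,0,0,0,0.8],
    [0,0,0,0,0,0,1],
    [0,0,0,0,0,0,1],
    [0,0,0,0,0,0,1]
  ]
}}

```text
time: 2.15
tcp_pos: [0.5364, -0.1691, 0.0405]
tool_rot: [0.662, 0.749, 0.001, -0.002]
ft_force: [0.6, 0.5, 0.4]
finger_gap: 0.291
```

Call:
{"api": "play_rows", "payload": {
  "plan": [
    [0,0,0,0,-4,0,1],
    [0,0,0,0,-4,0,1],
    [0,0,0,0,-4,0,1],
    [0,0,0,0,-4,0,1]
  ]
}}

```text
time: 2.55
tcp_pos: [0.5368, -0.1741, 0.0413]
tool_rot: [0.662, 0.749, 0.001, -0.002]
ft_force: [-1.7, -1.4, 6.2]
finger_gap: 0.189
```

Call:
{"api": "play_rows", "payload": {
  "plan": [
    [0,0,0,0,0,15,1],
    [0,0,0,0,0,45,1],
    [0,0,0,0,0,80,1],
    [0,0,0,0,0,120,1],
    [0,0,0,0,0,160,1]
  ]
}}

```text
time: 3.05
tcp_pos: [0.5363, -0.1736, 0.2033]
tool_rot: [0.662, 0.749, 0.001, -0.002]
ft_force: [1.4, -0.2, -1.5]
finger_gap: 0.19
```

Call:
{"api": "play_rows", "payload": {
  "plan": [
    [0,0,-1,-15,45,5,1],
    [0,0,-2,-30,90,10,1],
    [0,0,-3,-50,135,10,1],
    [0,0,-4,-70,180,10,1],
    [0,0,-4,-90,225,10,1]
  ]
}}

```text
time: 3.55
tcp_pos: [0.445, 0.0531, 0.2141]
tool_rot: [0.688, 0.726, 0.001, -0.001]
ft_force: [1.5, 0.5, -1.0]
finger_gap: 0.187
```

Call:
{"api": "play_rows", "payload": {
  "plan": [
    [0,0,0,0,40,0,1],
    [0,0,0,0,70,0,1],
    [0,0,0,0,70,0,1],
    [0,0,0,0,70,0,1]
  ]
}}

```text
time: 3.95
tcp_pos: [0.4447, 0.1234, 0.2144]
tool_rot: [0.687, 0.726, 0.001, -0.001]
ft_force: [0.8, 0.9, -1.8]
finger_gap: 0.19
```

```bash
python3 - <<'E'
from h import *
import cv2,pickle
s=sense();print(s['time'],s['tcp_pos'],s['tool_rot'],s['qpos'],s['finger_gap'],s['ft_force'])
m=eyes.camera_model('wrist');im=eyes.capture('wrist');print(m['world_from_camera'])
pickle.dump(m,open('m2.pkl','wb'));cv2.imwrite('pics/w2.png',im);cv2.imwrite('pics/w2b.png',cv2.resize(np.clip(im*1.6,0,255).astype(np.uint8),None,fx=1.25,fy=1.25))
E
```

```text
3.95 [0.44467131 0.1234011  0.2144252 ] [ 0.68736291  0.72631196  0.00132232 -0.00119306] [ 0.20111074  0.23095056 -0.60746608  2.03397045  0.16064857  0.92168624
 -0.43616763] 0.18970561184373597 [ 0.76500312  0.92081122 -1.83833352]
[[ 0.99851724 -0.05288667 -0.01289693  0.44086925]
 [ 0.05442591  0.96523305  0.25566186  0.19688717]
 [-0.00107256 -0.2559847   0.96668024  0.36772713]
 [ 0.          0.          0.          1.        ]]
```

View pics/w2b.png

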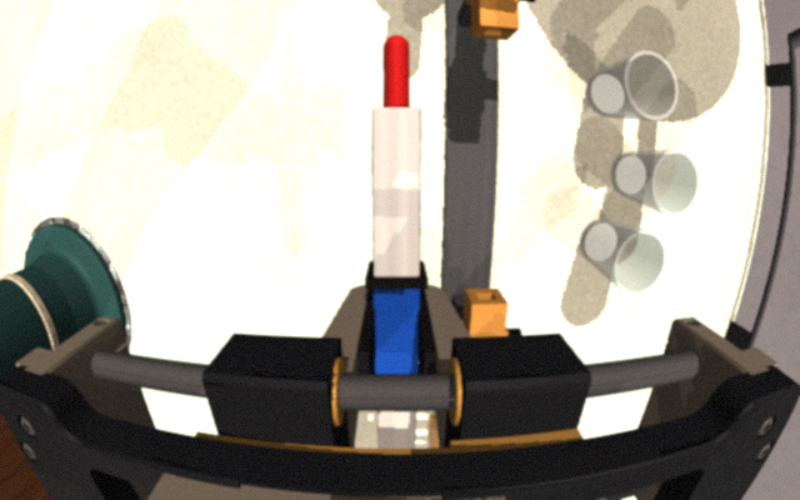

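The bar is held with the nose tip at (396,36). The right block is at (465–507, 290–335) with its recess facing up-image; the left block is at the top edge (470–520, 0–37). I'll enlarge both.

```bash
python3 - <<'E'
import cv2,numpy as np
a=cv2.imread("pics/w2.png")
f=lambda x:cv2.resize(x,None,fx=8,fy=8,interpolation=cv2.INTER_CUBIC)
A=f(a[225:275,365:412]);B=f(a[0:50,365:425])[:, :400]
B=f(a[0:50,370:417])
c=np.hstack([A,np.zeros((400,8,3),np.uint8),B]);print(c.shape)
cv2.imwrite("pics/w2c.png",np.clip(c*1.5,0,255).astype(np.uint8))
E
```

```text
(400, 760, 3)
```

View pics/w2c.png

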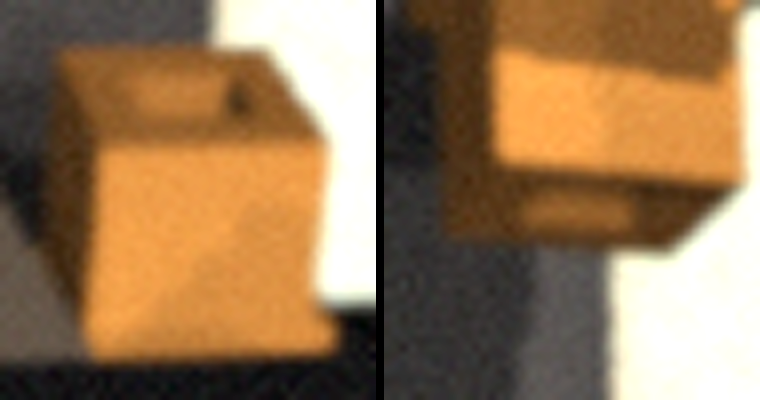

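Left crop (right block): inner face top edge (98,143)–(325,140), bottom edge (58,50)–(265,48). Right crop (left block): top edge (495,162)–(742,183), bottom edge (447,237)–(668,250). I'll fit the stand's pose and recess height to these 8 corners.

```bash
python3 - <<'E'
from h import *
import pickle
from scipy.optimize import least_squares
np.set_printoptions(precision=4,suppress=True)
m=pickle.load(open('m2.pkl','rb'))
o=7/16
R=[(98,143),(325,140),(58,50),(265,48)];L=[(111,162),(358,183),(63,237),(284,250)]
px=[(365+(x-3.5)/8,225+(y-3.5)/8) for x,y in R]+[(370+(x-3.5)/8,(y-3.5)/8) for x,y in L]
loc=[(sx*.014,sy*.1,sz*.016) for sy in(-1,1) for sz in(1,-1) for sx in(-1,1)]
def W(p):
    c,s=np.cos(p[3]),np.sin(p[3]);return [np.array([p[0]+c*a-s*b,p[1]+s*a+c*b,p[2]+z]) for a,b,z in loc]
f=lambda p:np.ravel([proj(m,w,True)-q for w,q in zip(W(p),px)])
r=least_squares(f,[.512,.188,.08,.05]);print(r.x,np.degrees(r.x[3]),f(r.x).reshape(-1,2))
# held bar: tip and tube ends seen by wrist, z guess = tcp z+.002
s=sense();z=s['tcp_pos'][2]+.003
w=lambda u,v:atz(m,u/1.25,v/1.25,z,True)
t=w(396.5,37);e=w(396,108);g=w(396.5,270);print(t,e,g,'len',np.linalg.norm(t-e),'head',np.degrees(np.arctan2(*(t-g)[[1,0]])))
q=s['tool_rot'];print('tool x ang',np.degrees(2*np.arctan2(q[1],q[0])),s['tcp_pos'])
E
```

```text
[0.5111 0.1889 0.0911 0.0478] 2.7398692336099004 [[ 0.0484  0.2587]
 [ 0.5991  0.1482]
 [-0.5629 -0.3592]
 [-0.0216 -0.3394]
 [ 0.1201 -0.5046]
 [ 0.4702  0.1076]
 [-0.7106 -0.0927]
 [-0.0527  0.8075]]
[0.4384 0.2409 0.2172] [0.4398 0.2122 0.2172] [0.4435 0.1476 0.2172] len 0.028748579927374396 head 93.12444317378433
tool x ang 93.03478193389375 [0.4449 0.1224 0.2142]
```

Call:
{"api": "play_rows", "payload": {
  "plan": [
    [0,0,-0.4,34,34,0,1],
    [0,0,-0.4,66,64,-10,1],
    [0,0,-0.4,66,64,-50,1],
    [0,0,-0.4,66,64,-85,1],
    [0,0,-0.4,66,64,-92,1]
  ]
}}

```text
time: 4.5
tcp_pos: [0.5086, 0.1834, 0.1184]
tool_rot: [0.691, 0.722, -0.003, -0.003]
ft_force: [-0.8, -0.7, -1.5]
finger_gap: 0.187
```

Call:
{"api": "play_rows", "payload": {
  "plan": [
    [0,0,0,0,0,-2,1],
    [0,0,0,0,0,-4,1],
    [0,0,0,0,0,-4,1]
  ]
}}

```text
time: 4.8
tcp_pos: [0.5096, 0.1831, 0.1157]
tool_rot: [0.692, 0.722, -0.002, -0.002]
ft_force: [-0.5, 0.2, -2.1]
finger_gap: 0.192
```

Call:
{"api": "play_rows", "payload": {
  "plan": [
    [0,0,0,1,5,0,1],
    [0,0,0,1,5,0,1],
    [0,0,0,1,5,-1,1],
    [0,0,0,1,5,-2,1],
    [0,0,0,1,5,-2,1]
  ]
}}

```text
time: 5.3
tcp_pos: [0.5104, 0.188, 0.1136]
tool_rot: [0.692, 0.722, -0.002, -0.002]
ft_force: [-0.1, -0.1, -0.8]
finger_gap: 0.19
```

Call:
{"api": "play_rows", "payload": {
  "plan": [
    [0,0,0,0,0,-1,1],
    [0,0,0,0,0,-2,1],
    [0,0,0,0,0,-2,1]
  ]
}}

```text
time: 5.6
tcp_pos: [0.5103, 0.188, 0.1113]
tool_rot: [0.692, 0.722, -0.002, -0.002]
ft_force: [-0.4, -0.1, -1.6]
finger_gap: 0.188
```

Call:
{"api": "play_rows", "payload": {
  "plan": [
    [0,0,0,0,0,-1,1],
    [0,0,0,0,0,-1,1]
  ]
}}

```text
time: 5.8
tcp_pos: [0.5102, 0.1879, 0.1102]
tool_rot: [0.692, 0.722, -0.002, -0.002]
ft_force: [-0.3, 0.6, -1.3]
finger_gap: 0.193
```

Call:
{"api": "play_rows", "payload": {
  "plan": [
    [0,0,0,0,0,-1,1],
    [0,0,0,0,0,-1,1]
  ]
}}

```text
time: 6.0
tcp_pos: [0.5104, 0.1881, 0.1094]
tool_rot: [0.692, 0.722, -0.002, -0.002]
ft_force: [-0.5, -0.6, 2.7]
finger_gap: 0.187
```

Call:
{"api": "play_rows", "payload": {
  "plan": [
    [0,0,0,0,0,-1,1],
    [0,0,0,0,0,-1,1]
  ]
}}

```text
time: 6.2
tcp_pos: [0.5105, 0.1881, 0.1092]
tool_rot: [0.692, 0.722, -0.002, -0.002]
ft_force: [-1.5, -0.9, 6.6]
finger_gap: 0.192
```

Light contact on the block tops at TCP z = 0.1096 puts the recess axis at TCP z ≈ 0.0886, which agrees with the vision fit (0.091 for the bar axis). Next I lift, yaw, and go in nose first.

Call:
{"api": "play_rows", "payload": {
  "plan": [
    [0,0,0,0,0,10,1],
    [0,0,0,0,0,27,1],
    [0,0,-4,-8,-12,27,1],
    [0,0,-9,-17,-24,27,1],
    [0,0,-9,-17,-24,27,1]
  ]
}}

```text
time: 6.7
tcp_pos: [0.4928, 0.1625, 0.1364]
tool_rot: [0.747, 0.665, -0.003, -0.002]
ft_force: [0.5, 0.5, -1.8]
finger_gap: 0.192
```

```bash
cat > st.py <<'E'
from h import *
np.set_printoptions(precision=1,suppress=True)
s=sense();c=np.array([.5111,.1889]);ex=np.array([.9989,.0478]);ey=np.array([-.0478,.9989])
d=s['tcp_pos'][:2]-c;q=s['tool_rot'];a=2*np.arctan2(q[1],q[0])-np.pi/2-.0478
T=1000*np.array([d@ex,d@ey]);dr=np.array([-np.sin(a),np.cos(a)])
print(s['time'],'tcp stand mm',T,'z',1000*s['tcp_pos'][2],'yaw rel',np.degrees(a),'free tip',T+119.5*dr,'stub',T-104.5*dr,'F stand',np.array([s['ft_force'][:2]@ex,s['ft_force'][:2]@ey]),s['ft_force'],s['finger_gap'])
from scipy.spatial.transform import Rotation as Ro
print('tool z dir',np.round(Ro.from_quat(q).as_matrix()[:,2],4))
E
python3 st.py
```

```text
6.7 tcp stand mm [-19.6 -25.5] z 136.43346542700448 yaw rel -9.388801399422036 free tip [-0.1 92.4] stub [ -36.6 -128.6] F stand [0.5 0.5] [ 0.5  0.5 -1.8] 0.19169477015802877
tool z dir [-0. -0. -1.]
```

Call:
{"api": "play_rows", "payload": {
  "plan": [
    [0,0,0,0,0,-20,1],
    [0,0,0,0,0,-38,1],
    [0,0,0,0,0,-48,1],
    [0,0,0,0,0,-48,1]
  ]
}}

```text
time: 7.1
tcp_pos: [0.4922, 0.1627, 0.0873]
tool_rot: [0.746, 0.665, -0.004, -0.002]
ft_force: [-0.5, 0.1, -2.4]
finger_gap: 0.19
```

```bash
python3 st.py; python3 - <<'E'
from h import *
import cv2
im=eyes.capture('wrist');sc=eyes.capture('scene')[145:225,300:420]
A=cv2.resize(np.clip(im[0:280,240:440]*1.5,0,255).astype(np.uint8),None,fx=2,fy=2,interpolation=2)
B=cv2.resize(np.clip(sc*1.5,0,255).astype(np.uint8),(390,260),interpolation=2)
C=np.zeros((560,790,3),np.uint8);C[:,:400]=A;C[:260,400:]=B;cv2.imwrite('pics/w3.png',C)
E
```

```text
7.1 tcp stand mm [-20.2 -25.2] z 87.31579257402619 yaw rel -9.302041216736285 free tip [-0.8 92.7] stub [ -37.1 -128.4] F stand [-0.5  0.1] [-0.5  0.1 -2.4] 0.18953823727303884
tool z dir [-0. -0. -1.]
```

View pics/w3.png

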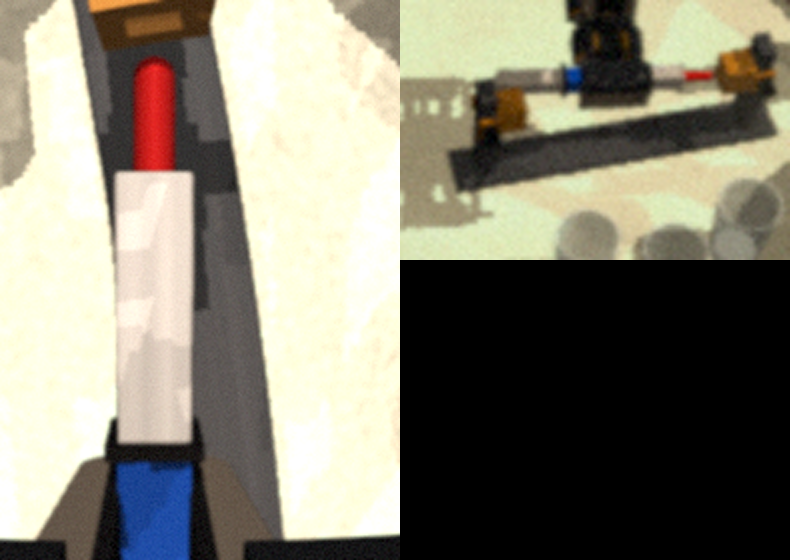

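The nose tip (155,60) points straight at the left recess (155,25), and the stub end is in front of the right block. I'm going in.

Call:
{"api": "play_rows", "payload": {
  "plan": [
    [0,0,0,1,1,1,1],
    [0,0,0,0.7,5,1,1],
    [0,0,0,0.5,9,1,1],
    [0,0,0,0.3,13,1,1],
    [0,0,0,0.3,13,1,1]
  ]
}}

```text
time: 7.7
tcp_pos: [0.4933, 0.1771, 0.0899]
tool_rot: [0.746, 0.666, -0.002, -0.002]
ft_force: [0.7, 0.6, -1.7]
finger_gap: 0.191
```

```bash
python3 st.py
```

```text
7.7 tcp stand mm [-18.3 -11. ] z 89.93789764781386 yaw rel -9.256382510466393 free tip [  0.9 107. ] stub [ -35.1 -114.1] F stand [0.7 0.5] [ 0.7  0.6 -1.7] 0.19135855498752605
tool z dir [-0.  0. -1.]
```

Call:
{"api": "play_rows", "payload": {
  "plan": [
    [0,0,0,0.2,3,-1,1],
    [0,0,0,0.4,6,-1,1],
    [0,0,0,0.6,9,-1,1],
    [0,0,0,0.7,11,-1,1],
    [0,0,0,0.7,11,-1,1]
  ],
  "grip_force": 60
}}

```text
time: 8.2
tcp_pos: [0.494, 0.1869, 0.0887]
tool_rot: [0.746, 0.665, -0.003, -0.001]
ft_force: [-0.9, -6.1, -0.5]
finger_gap: 0.189
```

```bash
python3 st.py
```

```text
8.2 tcp stand mm [-17.2  -1.1] z 88.73308859170548 yaw rel -9.305316467886646 free tip [  2.2 116.8] stub [ -34.1 -104.3] F stand [-1.2 -6.1] [-0.9 -6.1 -0.5] 0.1893522046857615
tool z dir [-0. -0. -1.]
```

Reaction of 6.1 N matches 7.6 mm of nose travel with the tip at 109.2 mm, the bottom of the recess. Pushing on.

Call:
{"api": "play_rows", "payload": {
  "plan": [
    [0,0,0,0.2,3,0,1],
    [0,0,0,0.4,6,0,1],
    [0,0,0,0.5,9,0,1],
    [0,0,0,0.5,11.5,0,1],
    [0,0,0,0.5,11.5,0,1]
  ]
}}

```text
time: 8.7
tcp_pos: [0.4945, 0.1947, 0.0883]
tool_rot: [0.747, 0.664, -0.005, 0.0]
ft_force: [-0.3, -11.5, 1.5]
finger_gap: 0.19
```

```bash
python3 st.py
```

```text
8.7 tcp stand mm [-16.3   6.6] z 88.33806895242456 yaw rel -9.450107844020637 free tip [  3.3 124.5] stub [-33.4 -96.5] F stand [ -0.8 -11.5] [ -0.3 -11.5   1.5] 0.18955509171325494
tool z dir [-0. -0. -1.]
```

Call:
{"api": "play_rows", "payload": {
  "plan": [
    [0,0,0,0.2,2,0,1],
    [0,0,0,0.3,4,0,1],
    [0,0,0,0.3,5.5,0,1],
    [0,0,0,0.3,5.5,0,1],
    [0,0,0,0.3,5.5,0,1]
  ]
}}

```text
time: 9.2
tcp_pos: [0.4947, 0.1959, 0.0881]
tool_rot: [0.748, 0.663, -0.008, 0.002]
ft_force: [-0.4, -12.3, 3.8]
finger_gap: 0.193
```

```bash
python3 st.py
```

```text
9.2 tcp stand mm [-16.    7.8] z 88.14380937790988 yaw rel -9.609597203083766 free tip [  3.9 125.6] stub [-33.5 -95.2] F stand [ -1.  -12.2] [ -0.4 -12.3   3.8] 0.19328171845007236
tool z dir [-0. -0. -1.]
```

```bash
sed -i '$d' st.py; cat >> st.py <<'E'
R=Ro.from_quat(q);z=R.as_matrix()[:,2];print('turn to vertical deg',np.degrees(np.cross(z,[0,0,-1])).round(2),'moment',np.round(s['moment'],2))
E
python3 st.py|tail -1
```

```text
turn to vertical deg [ 0.8 -0.6  0. ] moment [-2.2  0.1  0. ]
```

Call:
{"api": "play_rows", "payload": {
  "plan": [
    [0.6,-0.3,0,0.1,3,0,1],
    [1.2,-0.6,0,0.2,5,0.3,1],
    [1.6,-0.7,0,0.3,7.5,0.5,1],
    [1.8,-0.7,0,0.4,9,0.5,1],
    [1.8,-0.7,0,0.4,9,0.5,1]
  ]
}}

```text
time: 9.7
tcp_pos: [0.4944, 0.1988, 0.0874]
tool_rot: [0.749, 0.662, 0.002, -0.004]
ft_force: [-0.5, -15.5, -0.1]
finger_gap: 0.191
```

```bash
python3 st.py
```

```text
9.7 tcp stand mm [-16.3  10.7] z 87.40481616573797 yaw rel -9.833531397030741 free tip [  4.2 128.4] stub [-34.1 -92.3] F stand [ -1.2 -15.4] [ -0.5 -15.5  -0.1] 0.1907019223931453
turn to vertical deg [-0.5 -0.1 -0. ] moment [-3.1  0.1 -0.1]
```

Force and geometry both give 19.2 mm of nose compression, so nothing slipped. Now I swing the stub end in.

Call:
{"api": "play_rows", "payload": {
  "plan": [
    [0,0,1.2,1.8,3,0.5,1],
    [0,0,2.5,4,4.8,1,1],
    [0,0,3.8,6.2,4.9,1.5,1],
    [0,0,5,8.2,5,1.7,1],
    [0,0,5,8.2,5,1.7,1]
  ]
}}

```text
time: 10.2
tcp_pos: [0.5026, 0.1977, 0.0881]
tool_rot: [0.721, 0.693, -0.002, -0.002]
ft_force: [1.2, -14.3, 0.5]
finger_gap: 0.189
```

```bash
python3 st.py
```

```text
10.2 tcp stand mm [-8.   9.2] z 88.13738201538315 yaw rel -5.038696049756341 free tip [  2.4 128.3] stub [-17.2 -94.9] F stand [  0.5 -14.3] [  1.2 -14.3   0.5] 0.18928099789060027
turn to vertical deg [-0.  -0.3 -0. ] moment [-3.  -0.1 -0.1]
```

Call:
{"api": "play_rows", "payload": {
  "plan": [
    [0.4,0,1.2,1.8,4,0.4,1],
    [0.5,0,2.5,4,6,0.8,1],
    [0.5,0,3.8,6.2,6.2,1,1],
    [0.5,0,5.1,8,6.3,1,1],
    [0.5,0,5.1,8,6.3,1,1]
  ]
}}

```text
time: 10.7
tcp_pos: [0.5112, 0.1979, 0.0882]
tool_rot: [0.691, 0.723, -0.003, -0.003]
ft_force: [0.5, -14.2, 0.6]
finger_gap: 0.194
```

```bash
python3 st.py;  python3 - <<'E'
from h import *
import cv2
im=eyes.capture('wrist');sc=eyes.capture('scene')[145:225,300:420];tp=eyes.capture('top')[195:235,195:325]
A=cv2.resize(np.clip(im[0:280,240:440]*1.5,0,255).astype(np.uint8),None,fx=2,fy=2,interpolation=2)
f=lambda x,s:cv2.resize(np.clip(x*1.5,0,255).astype(np.uint8),s,interpolation=2)
C=np.zeros((560,790,3),np.uint8);C[:,:400]=A;C[:260,400:]=f(sc,(390,260));C[300:420,400:]=f(tp,(390,120));cv2.imwrite('pics/w4.png',C)
E
```

```text
10.7 tcp stand mm [0.5 8.9] z 88.2265567336313 yaw rel -0.15000741958411895 free tip [  0.9 128.4] stub [  0.3 -95.6] F stand [ -0.2 -14.3] [  0.5 -14.2   0.6] 0.1941167390822159
turn to vertical deg [-0.  -0.5 -0. ] moment [-3.  -0.3 -0. ]
```

View pics/w4.png

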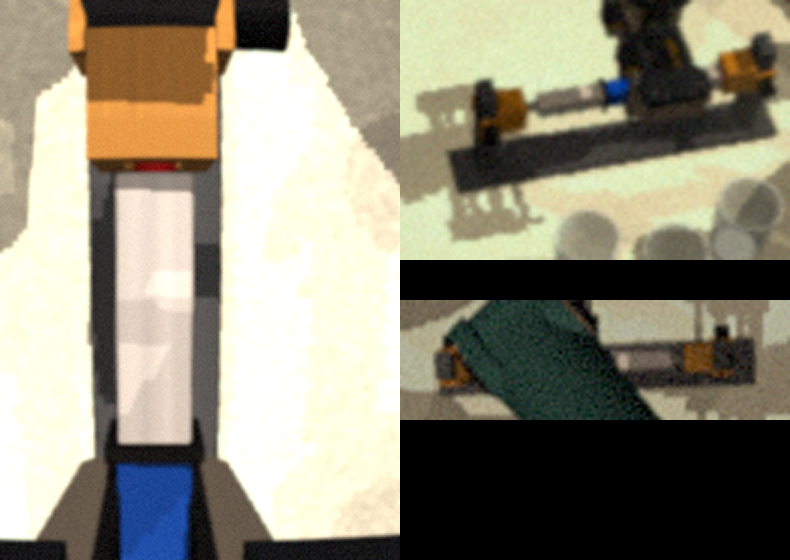

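The bar is in line with both recesses and the stub is clear of the right block. Easing out gently.

Call:
{"api": "play_rows", "payload": {
  "plan": [
    [0.5,0.3,0.1,0,5,0.8,1],
    [0.5,0.3,0.1,-0.1,4,0.8,1],
    [0.5,0.3,0.1,-0.1,3,0.8,1],
    [0.5,0.3,0.1,-0.1,2,0.8,1],
    [0.5,0.3,0.1,0,1,0.8,1]
  ]
}}

```text
time: 11.35
tcp_pos: [0.5112, 0.1939, 0.0882]
tool_rot: [0.692, 0.722, -0.005, -0.007]
ft_force: [0.6, -11.4, 0.0]
finger_gap: 0.191
```

```bash
python3 st.py
```

```text
11.35 tcp stand mm [0.3 5. ] z 88.22961616433389 yaw rel -0.25059915994476 free tip [  0.9 124.5] stub [ -0.1 -99.5] F stand [  0.1 -11.4] [  0.6 -11.4   0. ] 0.19099843604457262
turn to vertical deg [-0.1 -0.9 -0. ] moment [-2.4 -0.3  0. ]
```

Call:
{"api": "play_rows", "payload": {
  "plan": [
    [0.4,-0.5,0.2,-0.1,3.2,0.6,1],
    [0.4,-0.9,0.2,-0.1,2.2,0.6,1],
    [0.4,-0.9,0.2,-0.1,1.2,0.6,1],
    [0.4,-0.9,0.2,0,0.2,0.6,1],
    [0.4,-0.9,0.2,0,-0.8,0.6,1]
  ]
}}

```text
time: 11.85
tcp_pos: [0.5114, 0.1898, 0.0883]
tool_rot: [0.691, 0.723, 0.001, -0.002]
ft_force: [0.8, -8.0, -3.0]
finger_gap: 0.195
```

```bash
python3 st.py
```

```text
11.85 tcp stand mm [0.4 0.9] z 88.31456042907519 yaw rel -0.18332544655482919 free tip [  0.8 120.4] stub [   0.  -103.6] F stand [ 0.4 -8.1] [ 0.8 -8.  -3. ] 0.1947207099518224
turn to vertical deg [-0.3 -0.1 -0. ] moment [-1.8 -0.3 -0. ]
```

Call:
{"api": "play_rows", "payload": {
  "plan": [
    [0,0,0.1,-0.1,2,0.4,1],
    [0,0,0.1,-0.1,1,0.4,1],
    [0,0,0.1,-0.1,0,0.4,1],
    [0,0,0.1,0,-1,0.4,1],
    [0,0,0.1,0,-2,0.4,1]
  ]
}}

```text
time: 12.35
tcp_pos: [0.5117, 0.186, 0.0884]
tool_rot: [0.691, 0.723, 0.0, -0.002]
ft_force: [0.7, -4.5, 0.3]
finger_gap: 0.192
```

```bash
python3 st.py
```

```text
12.35 tcp stand mm [ 0.4 -2.9] z 88.44408011406664 yaw rel -0.16014008408347744 free tip [  0.8 116.6] stub [   0.2 -107.4] F stand [ 0.5 -4.5] [ 0.7 -4.5  0.3] 0.19230882101249275
turn to vertical deg [-0.2 -0.1 -0. ] moment [-1.1 -0.2 -0.1]
```

Call:
{"api": "play_rows", "payload": {
  "plan": [
    [0,0,0,-0.2,1,0.2,1],
    [0,0,0,-0.2,0,0.2,1],
    [0,0,0,-0.2,-1,0.2,1],
    [0,0,0,-0.2,-2,0.2,1],
    [0,0,0,-0.2,-2,0.2,1]
  ]
}}

```text
time: 12.85
tcp_pos: [0.5116, 0.1848, 0.0887]
tool_rot: [0.691, 0.723, 0.001, -0.002]
ft_force: [1.4, -0.4, -4.4]
finger_gap: 0.191
```

```bash
python3 st.py
```

```text
12.85 tcp stand mm [ 0.3 -4.1] z 88.67552588839614 yaw rel -0.13938815909400193 free tip [  0.6 115.4] stub [   0.1 -108.6] F stand [ 1.3 -0.4] [ 1.4 -0.4 -4.4] 0.1909292108447542
turn to vertical deg [-0.2 -0.1 -0. ] moment [-0.3 -0.5 -0.1]
```

Axial force fell to about zero with the stub at −108.6 mm, so the bar is home. Now I lower slightly until it rests, relax the grip, and open.

Call:
{"api": "play_rows", "payload": {
  "plan": [
    [0,0,0,0,0,-0.8,1],
    [0,0,0,0,0,-1.6,1],
    [0,0,0,0,0,-2.2,1],
    [0,0,0,0,0,-2.2,1]
  ],
  "grip_force": 20
}}

```text
time: 13.25
tcp_pos: [0.5118, 0.185, 0.0867]
tool_rot: [0.691, 0.723, 0.001, -0.002]
ft_force: [0.3, -2.5, 2.0]
finger_gap: 0.195
```

```bash
python3 st.py
```

```text
13.25 tcp stand mm [ 0.5 -4. ] z 86.72136113170576 yaw rel -0.12888583516429136 free tip [  0.8 115.5] stub [   0.3 -108.5] F stand [ 0.2 -2.5] [ 0.3 -2.5  2. ] 0.19474146319660135
turn to vertical deg [-0.2 -0.  -0. ] moment [-0.5 -0.1 -0.1]
```

Call:
{"api": "play_rows", "payload": {
  "plan": [
    [0,0,0,0,-0.6,0,1],
    [0,0,0,0,-1.2,0,1],
    [0,0,0,0,-1.6,0,1],
    [0,0,0,0,-1.6,0,1]
  ],
  "grip_force": 6
}}

```text
time: 13.65
tcp_pos: [0.5118, 0.1846, 0.0868]
tool_rot: [0.691, 0.723, 0.002, -0.002]
ft_force: [1.1, 2.5, -1.1]
finger_gap: 0.197
```

Call:
{"api": "play_rows", "payload": {
  "plan": [
    [0,0,0,0,0,0,0.79],
    [0,0,0,0,0,0,0.75],
    [0,0,0,0,0,0,0.68],
    [0,0,0,0,0,0,0.6],
    [0,0,0,0,0,0,0.55]
  ],
  "grip_force": 6
}}

```text
time: 14.15
tcp_pos: [0.5118, 0.1845, 0.0868]
tool_rot: [0.691, 0.723, 0.002, -0.002]
ft_force: [0.5, -0.4, 0.6]
finger_gap: 0.446
```

```bash
python3 st.py
```

```text
14.15 tcp stand mm [ 0.5 -4.5] z 86.79498184491248 yaw rel -0.09121893503255422 free tip [  0.7 115. ] stub [   0.3 -109. ] F stand [ 0.5 -0.4] [ 0.5 -0.4  0.6] 0.44576851270855417
turn to vertical deg [-0.3 -0.  -0. ] moment [-0.  -0.1  0.1]
```

Call:
{"api": "play_rows", "payload": {
  "plan": [
    [0,0,0,0,0,10,0.55],
    [0,0,0,0,0,40,0.55],
    [0,0,0,0,0,80,0.55],
    [0,0,0,0,0,120,0.55],
    [0,0,0,0,0,160,0.5]
  ]
}}

```text
time: 14.65
tcp_pos: [0.5115, 0.1846, 0.2491]
tool_rot: [0.69, 0.723, 0.002, -0.002]
ft_force: [0.4, -0.3, 0.0]
finger_gap: 0.497
```

Call:
{"api": "play_rows", "payload": {
  "plan": [
    [0,0,0,-20,-20,0,0.5],
    [0,0,0,-50,-50,0,0.5],
    [0,0,0,-80,-80,0,0.5],
    [0,0,0,-110,-110,0,0.5],
    [0,0,0,-110,-110,0,0.5]
  ]
}}

```text
time: 15.15
tcp_pos: [0.3981, 0.071, 0.2492]
tool_rot: [0.692, 0.722, 0.0, -0.001]
ft_force: [0.2, -0.3, 0.8]
finger_gap: 0.502
```

```bash
python3 - <<'E'
from h import *
import cv2
im=eyes.capture('wrist');sc=eyes.capture('scene')[140:240,290:430]
f=lambda x,s:cv2.resize(np.clip(x*1.5,0,255).astype(np.uint8),s,interpolation=2)
C=np.zeros((590,790,3),np.uint8);C[:300,:480]=f(im,(480,300));C[310:590,:392]=f(sc,(392,280))
C[310:590,398:790]=f(im[0:150,320:530],(392,280));cv2.imwrite('pics/w5.png',C)
E
```

```text
(no output)
```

View pics/w5.png

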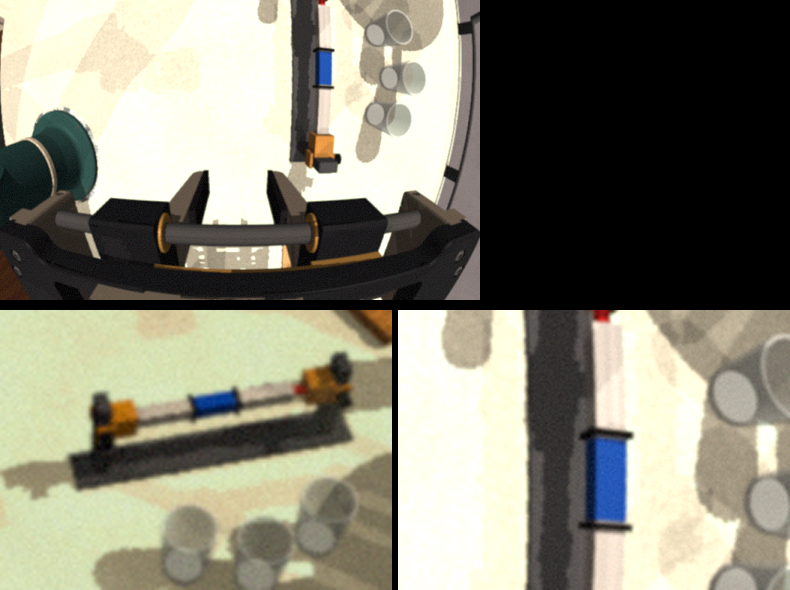

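The bar sits between both blocks. At the right block the tube is nearly flush, as expected with the stub fully in; at the left only a short piece of red nose shows. The jars are still in place.

```bash
python3 -c "
from cell import ticket
print(ticket.finish_job())"
```

```text
the job is handed in; nothing more can be done
None
```

The guard bar is back between the two brass blocks with both ends in the recesses. I handed the job in after about 15 s of the 61 s allowed.

**How it went:**
- **Finding the height:** I lifted the bar off the rest and found the recess height with the wrist camera. A light touch of about 7 N on the block tops agreed with it (axis at about 0.091 m).
- **Squeezing in:** The nose went into the left recess with the bar yawed about 9°. I pressed it in about 19 mm, at up to about 15.5 N, and swung the stub end in line.
- **Easing out:** I let the spring out over about 2 s. The axial force fell to about zero with the stub tip at an estimated 108.6 mm; full depth is 109 mm. I then set the bar down, released it and backed off.

**Last checks:**
- The final pictures show the bar level between the blocks, the tube nearly flush at the stub side and a short piece of red nose at the other.
- The jars stand where they were, and the arm is clear and touching nothing.
- During the squeeze the arm gave way under the spring load (some mm and up to about 1° of tilt). I corrected this as I went.
- Seating was judged from force, position and pictures, because the nose travel cannot be read directly.
- I did not check the bottle, syrup jar and spoon again at the end. The arm passed above the spoon and syrup side and did not go near the bottle.

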